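# Seat the washed petal cutter and hold the drying-air lever level

### The job

Put the middle-sized of the three tin petal cutters back into its own seat on the blow-dry stand, the cup that it fits, lying flat in the bottom and let go. Then dry it gently: press the stand's spring-return air lever down until it is level, which is half its travel, well short of the bottom where the air would blow the tins out, and finish while still holding it level. Leave the large cutter in its seat, and the smallest cutter and everything else where they are.

Things in the scene. Friction and masses are not known exactly. Their poses are not given: they have to be found in the camera images.
- dry_stand: blow-dry stand, a fixed low grey box 130 (x) x 300 (y) x 36 mm high, standing on the table; origin at the centre of its underside, its front (with the lever's free end) faces its -x. It carries three round cup seats in a row along its y (at y = +105, +30 and -45 mm in its frame, x = 0; which cup is at which place varies) and the air lever at y = -115 mm, its right end seen from the robot
- seat_large_floor (a point): largest cup seat on the stand, holding the large cutter: centre of its inner floor, 39 mm above the table, z up; inner diameter 67 mm
- seat_middle_floor (a point): middle cup seat, empty: centre of its inner floor, 39 mm above the table, z up; inner diameter 47 mm at the floor, flaring to 55 mm at the rim; rim 8 mm above this floor, outer diameter 61 mm
- seat_small_floor (a point): smallest cup seat, empty: centre of its inner floor, 39 mm above the table, z up; inner diameter 35 mm
- cutter_middle_center (a point): middle-sized tin petal cutter (38 x 41 mm across, 23 mm high, wavy round outline, 30 g, grip it across the outside; it behaves as a solid), lying loose on the table with its rolled edge up: its centre, half-way up (11 mm over its underside), z along its axis, up. Any turn about z fits the seat
- cutter_middle: the same middle-sized cutter: centre of its underside
- cutter_small_center (a point): smallest tin petal cutter (30 mm across, 23 mm high), loose on the table, to stay there: its centre, half-way up. It and the middle cutter may have swapped places
- cutter_large_center (a point): large tin petal cutter (58 x 56 mm, 23 mm high), lying loose in the largest seat, to stay there: its centre, half-way up
- air_lever (a joint): air lever of the stand, value in rad: 0 at rest, where it slopes up by 0.25 rad toward its free end; 0.25 is level; 0.50 is fully down. A spring returns it; at the pad it takes about 3 N to start it, 6 N at level, 9 N fully down
- lever_pad (a point): centre of the top face of the round black pad (36 mm across, 10 mm thick) at the free end of the air lever; it moves with the lever. The lever runs from its pivot toward the stand's -x; at rest this point is about 118 mm above the table, with the lever level it is 115 mm ahead (-x of the stand) of the pivot and 90 mm above the table; fully down about 61 mm
- lever_pivot (a point): pivot axis of the air lever, 80 mm above the table, between two steel cheeks that rise to 92 mm; the axis runs along the stand's y
- dye_cup: small white cup of dye paste, 62 mm wide, 32 mm high, loose bystander; origin at the centre of its underside
- pot_a: dough figure, a pot with noodle hair, 56 x 56 x 62 mm, loose bystander behind the stand; origin under its centre
- pot_b: dough figure, a pot with noodle hair, 56 x 52 x 63 mm, loose bystander behind the stand; origin under its centre
- bowl: white bowl with yellow dough, 94 mm wide, 60 mm high, loose bystander; origin under its centre

How it is judged:
By the outcome, as a careful person would: the job done as asked, in the order asked, and still so for the second after the job is handed in, while the arm keeps its last pose, push and grip.
It also fails if it takes over 45 s, if anything falls off the work surface, if the arm or the gripper's body presses on something with over 40 N, if the wrist force passes 120 N, or if a joint passes its speed limit or range.

### The arm

A 6-joint arm with a two-finger parallel gripper is mounted at the origin on the work surface; the furniture and walls round the work are solid. World frame = base frame: x ahead of the robot, y to its left, z up, the work surface at z = 0. Lengths are in mm, angles in rad, forces in N, time in s.
With the tool pointing down it reaches from about 325 to 775 mm from the base axis. Payload 9.3 kg.
Tool frame: the origin (TCP) lies at the very end of the fingers, on their centre line; the grasp point (between the pads) lies 19 mm behind it; z points along the fingers, y is the line along which they close (so a half turn about z gives the same grasp; the last joint's range is limited). The gripper opens to 85 mm and grips with 20 to 120 N. Pads are 22 mm wide; open, the fingers measure 114 mm over their backs; the gripper's body (76 mm by 85 mm) begins 54 mm behind the grasp point. The pads swing forward as they close: fully open they stand 13 mm farther back than shut.
Start: joints at [-1.499, 0.259, 0.021, 1.334, 0, 1.418], TCP at [122.595, -536.16, 231.279] pointing down, gripper open.
Joint ranges: [-3.04, 3.04], [-0.91, 1.82], [-1.04, 1.36], [-1.92, 1.95], [-1.52, 1.45], [-3.14, 3.14]. Speed limits (rad/s): [2.22, 2.22, 2.79, 3.14, 3.14, 3.14].

### API

Orientations are given as a 3x3 rotation matrix whose columns are the frame's x, y, z axes.
In Python, from workcell import robot, grab_frame, ticket, models gives the robot as it stands.
- The arm moves only by the shell command python3 -m jog 'ROWS' [FORCE]. ROWS is JSON, a list of rows, each an object with "linear": the shift along the tool's x, y, z in m, a list of three; "angular": the turn, a rotation vector about the tool's x, y, z in degrees, a list of three; "grip": the opening, from 0 (shut) to 1 (fully open). In form: [{"linear": [tx, ty, tz], "angular": [rx, ry, rz], "grip": grip}, ...]. A call has 1 to 20 rows; each row is the pose to reach, as a shift and turn from the pose commanded when the call began, along the tool's axes at that moment; what a row does not reach only later rows make up. A row lasts 1/8 s, in which the tool goes at most 62.5 mm and 10.7 degrees, less where a joint would pass 70% of its speed; a pose out of reach is approached as far as the arm can. A call with a gripper value outside its range is refused whole. The fingers move at their own pace and stop on an object; FORCE is the grip in N (left out, the last holds). Time passes only in rows, so rows that repeat a pose let the fingers close. It gives the time, the measured TCP pose, the force, the opening and the grip force at its end, in the units of the state.
- robot.read_state(): the state, without advancing time (a new reading comes with each control period).
- grab_frame(name): name is "side" or "top"; returns a dict with "pixels" (420x560x3 uint8, blue, green, red), "z_map" (420x560 float32, mm along the optical axis (not along the pixel's ray), 0 where there is no reading), "mtx" (3x3 intrinsics, pixels), "rvec" (rotation vector, rad) and "tvec" (3), from world to camera coordinates, as OpenCV has them. Camera axes: x right, y down, z forward; pixel columns grow to the right and rows downward; lengths in mm; the calibration is good to about 2 mm. A picture is of the moment at which its call begins.
- ticket.sign_off(): hands the job in; it is judged then, once.
Trained networks look in a picture, given as the dict that the camera call returned (one of the last four; its "shot" number tells which), for a name from the list of things; names that differ only in an ending like _2 or _b are one class to them, and where a whole thing is asked for, a point or a joint stands for the part that bears it (a point fixed in the world has none). Each returns a list of dicts, best first, with "score" (0 to 1); they miss things now and then, are a little off and sometimes report something else, mostly with a low value. They report only what shows in the picture. A call takes as long as a camera call.
- models.look_for(picture, query): "box" ([left, top, width, height] in pixels, round what is visible of it).
The state is a dict: "t": time; "joint_positions": joint angles; "joint_vel": joint speeds; "effort": joint torques, N m; "ee_pos": TCP position; "eef_rot": TCP orientation; "contact_force": force on the tool from outside, world axes, zero at the start; "wrist_torque": the same for the moment, N m; "gripper_width": opening from 0.0 (shut) to 1.0 (fully open); "finger_force": force on a finger pad.
Only numpy, scipy, OpenCV 4.12 (cv2) and the standard library are available. Lean on these libraries where they do the work, as an engineer would, in place of code of your own. Each camera call takes 0.05 s, during which the arm holds its last target. There are 200 camera calls.

## Working session

There is one attempt and no reset: what is moved stays moved. The work goes in short steps, Python scripts to look and compute and a shell command to move; the robot and the scene stay as the last step left them, time stands still between calls to the robot, and variables do not carry over. Pictures are saved under pics/ and viewed, at most 10 in all, crops included, and the job is handed in when it is done.

```bash
mkdir -p pics; cat > h.py <<'E'
import numpy as np, cv2
from workcell import robot, grab_frame, ticket, models
def grab(n,save=None):
    f=grab_frame(n)
    if save: cv2.imwrite('pics/'+save,f['pixels'])
    return f
def cloud(f):
    z=f['z_map'];K=f['mtx'];R=cv2.Rodrigues(np.array(f['rvec']))[0];t=np.array(f['tvec']).ravel()
    v,u=np.indices(z.shape)
    c=np.stack([(u-K[0,2])/K[0,0]*z,(v-K[1,2])/K[1,1]*z,z],-1)
    w=(c-t)@R; w[z==0]=np.nan
    return w
def proj(f,p): return cv2.projectPoints(np.array(p,float).reshape(-1,3),np.array(f['rvec']),np.array(f['tvec']),f['mtx'],None)[0].reshape(-1,2)
E
python3 - <<'E'
from h import *
for n in('top','side'):
    f=grab(n,n+'1.png');w=cloud(f)
    for q in['cutter_middle','cutter_small_center','cutter_large_center','dry_stand','lever_pad','seat_middle_floor','seat_small_floor','dye_cup','bowl','pot_a']:
        for d in models.look_for(f,q)[:2]:
            l,t,a,b=[int(x) for x in d['box']]
            p=w[t:t+b,l:l+a].reshape(-1,3)
            print(n,q,round(d['score'],2),d['box'],np.round(w[min(t+b//2,419),min(l+a//2,559)]), np.round(np.nanmax(p[:,2])) if p.size else '')
s=robot.read_state();print(s)
E
```

```text
top cutter_middle 0.54 [378.7, 219.2, 24.2, 18.8] [ 471. -317.   -0.] 25.0
top cutter_small_center 0.45 [399.2, 169.3, 6.5, 6.4] [ 597. -331.    8.] 27.0
top cutter_small_center 0.26 [308.6, 112.5, 25.6, 26.3] [ 660. -138.   62.] 65.0
top cutter_large_center 0.57 [216.5, 163.5, 25.6, 27.2] [529.  42.  39.] 66.0
top dry_stand 0.71 [207.1, 145.9, 147.8, 84.2] [521. -71.  34.] 124.0
top lever_pad 0.69 [322.5, 162.8, 21.0, 63.5] [ 507. -178.   93.] 124.0
top seat_middle_floor 0.92 [248.1, 169.1, 29.9, 27.2] [526. -31.  38.] 50.0
top seat_middle_floor 0.23 [206.4, 150.1, 148.4, 79.2] [517. -71.  34.] 124.0
top seat_small_floor 0.93 [291.0, 179.0, 21.1, 22.8] [ 520. -116.   37.] 52.0
top seat_small_floor 0.61 [325.0, 160.3, 17.3, 66.8] [ 506. -180.   97.] 124.0
top dye_cup 0.9 [338.2, 263.2, 29.9, 36.4] [ 345. -245.   21.] 36.0
top pot_a 0.85 [310.3, 112.4, 23.8, 26.8] [ 661. -140.   61.] 65.0
top pot_a 0.71 [261.2, 103.5, 29.0, 27.1] [670. -40.  56.] 63.0
side cutter_small_center 0.59 [146.5, 264.4, 62.4, 57.1] [ 246. -318.   49.] 61.0
side cutter_large_center 0.78 [275.2, 187.0, 25.9, 15
[... 758 characters left out ...]
 'joint_vel': array([ 2.93636370e-05, -3.98168716e-04,  2.17216857e-04, -1.01092690e-03,
       -1.31916221e-03,  6.22450408e-04]), 'effort': array([ 3.75846605e-05, -5.55405772e+01,  3.44730914e+01,  1.58584364e-03,
       -2.10288690e-04, -2.81258600e-06]), 'ee_pos': array([ 122.58810959, -536.16184745,  231.29973419]), 'eef_rot': array([[ 9.74846748e-01,  2.22876238e-01, -6.53392093e-07],
       [ 2.22876238e-01, -9.74846748e-01, -2.52441619e-05],
       [-6.26328098e-06,  2.44635636e-05, -1.00000000e+00]]), 'contact_force': array([ 0.0069871 ,  0.08190244, -0.94202867]), 'wrist_torque': array([0.00680326, 0.02510351, 0.0363209 ]), 'finger_force': 0.0, 'gripper_width': 0.9962182946599702}
```

View pics/top1.png

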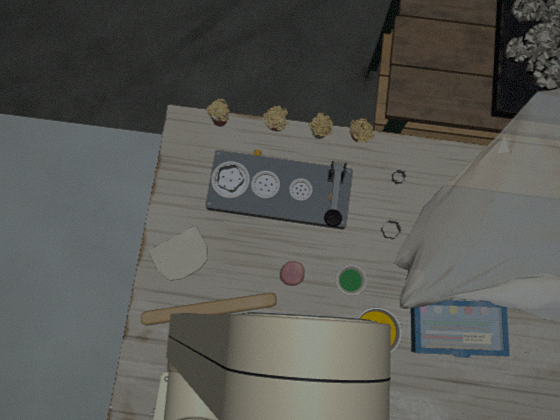

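View pics/side1.png

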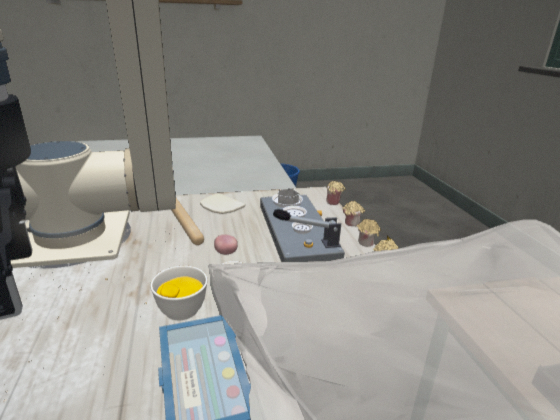

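The top view shows two small tins, at (390,230) and (399,176), with the nearer one larger. The seats are large (230,179), middle (265,184) and small (300,189), and the lever pad is at (333,217). A draped sheet lies to the right of the tins. I'll measure from depth next.

```bash
python3 - <<'E'
from h import *
f=grab('top');w=cloud(f)
for nm,(u,v,r) in dict(near=(390,230,16),far=(399,176,13)).items():
    p=w[v-r:v+r,u-r:u+r].reshape(-1,3); q=p[(p[:,2]>12)&(p[:,2]<40)]
    print(nm,len(q),q.min(0).round(),q.max(0).round(),((q.min(0)+q.max(0))/2).round(1), cv2.minAreaRect(q[:,:2].astype(np.float32)))
# seat rims
for nm,(u,v) in dict(L=(230,179),M=(265,184),S=(300,189)).items():
    r=19; p=w[v-r:v+r,u-r:u+r].reshape(-1,3); q=p[(p[:,2]>42.5)&(p[:,2]<52)]
    c=w[v,u]; q=q[np.hypot(*(q-c)[:,:2].T)<36] if nm=='M' else q
    print(nm,len(q),cv2.minEnclosingCircle(q[:,:2].astype(np.float32)),np.median(q[:,2]))
p=w[140:235,200:360].reshape(-1,3);q=p[(p[:,2]>28)&(p[:,2]<130)];print('stand',cv2.minAreaRect(q[:,:2].astype(np.float32)))
p=w[200:235,315:355].reshape(-1,3);q=p[(p[:,2]>105)];print('pad',q[:,:2].min(0),q[:,:2].max(0),np.median(q,0),q[:,2].max())
# heights near cutters
for nm,(X,Y) in dict(near=w[230,390][:2],).items(): pass
for v in range(160,300,12): print(v,np.round(w[v,380:460:8,2]).tolist(),np.round(w[v,420,:2]))
g=(f['pixels'][150:270,360:480]); cv2.imwrite('pics/crop1.png',cv2.convertScaleAbs(cv2.resize(g,None,fx=5,fy=5,interpolation=2),alpha=1.5))
E
```

```text
near 75 [ 447. -337.   13.] [ 484. -297.   26.] [ 465.5 -316.6   19.3] ((465.4449462890625, -316.6337585449219), (39.47786331176758, 37.16829299926758), 85.09971618652344)
far 60 [ 570. -338.   12.] [ 600. -309.   26.] [ 585.1 -323.1   19.3] ((584.4044189453125, -323.2287292480469), (27.40546226501465, 28.19652557373047), 52.293270111083984)
L 289 ((521.1490478515625, 34.93598937988281), 39.96642303466797) 45.452749004488794
M 193 ((520.2664794921875, -35.68513870239258), 33.4240837097168) 44.78957701398093
S 137 ((519.6470336914062, -114.90982055664062), 23.822063446044922) 45.0065849146527
stand ((546.7190551757812, -70.73603820800781), (303.0871887207031, 213.92762756347656), 87.62661743164062)
pad [ 435.06734683 -201.51297217] [ 489.25850386 -166.56745052] [ 454.18680982 -183.96946304  116.3096553 ] 124.33769200633093
160 [0.0, -0.0, -3.0, -2.0, -6.0, -1.0, -6.0, -5.0, 0.0, -0.0] [ 633. -370.]
172 [-1.0, -1.0, -3.0, 20.0, -1.0, -5.0, -0.0, -4.0, -0.0, -0.0] [ 606. -373.]
184 [-2.0, 2.0, -0.0, 2.0, -1.0, 2.0, -5.0, -2.0, -3.0, 144.0] [ 577. -373.]
196 [-4.0, -3.0, 5.0, -5.0, -1.0, 0.0, -4.0, 125.0, 136.0, 147.0] [ 550. -376.]
208 [-2.0, -1.0, -1.0, 1.0, 1.0, -0.0, 114.0, 127.0, 136.0, 145.0] [ 524. -378.]
220 [2.0, 22.0, 2.0, -1.0, -2.0, 103.0, 115.0, 127.0, 133.0, 145.0] [ 474. -355.]
232 [-0.0, -2.0, -6.0, 3.0, 96.0, 113.0, 123.0, 131.0, 137.0, 146.0] [ 448. -354.]
244 [-0.0, -5.0, -1.0, 90.0, 105.0, 113.0, 124.0, 131.0, 139.0, 148.0] [ 424. -356.]
256 [-2.0, 3.0, 0.0, 91.0, 96.0, 115.0, 126.0, 136.0, 142.0, 144.0] [ 401. -357.]
268 [-2.0, -1.0, 4.0, 60.0, 104.0, 122.0, 127.0, 132.0, 139.0, 144.0] [ 377. -357.]
280 [-3.0, 0.0, 1.0, -3.0, 112.0, 127.0, 130.0, 130.0, 138.0, 138.0] [ 354. -358.]
292 [0.0, 1.0, -2.0, 108.0, 114.0, 120.0, 133.0, 133.0, 136.0, 136.0] [ 332. -361.]
```

View pics/crop1.png

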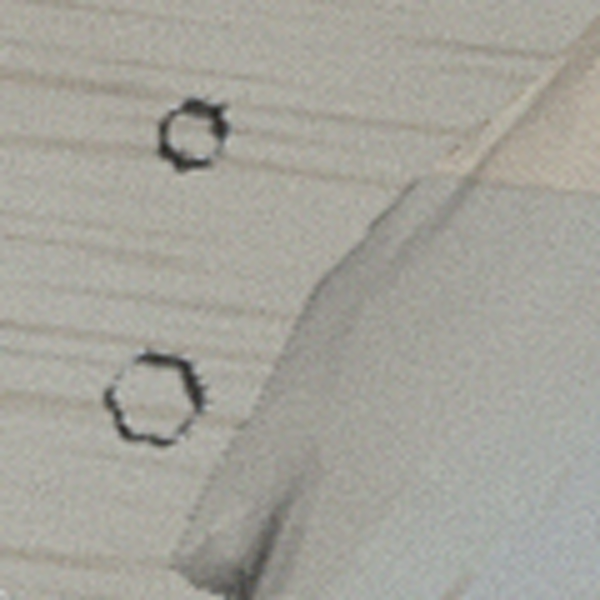

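```bash
python3 - <<'E'
from h import *
f=grab('top');w=cloud(f)
P=w[100:419,360:560].reshape(-1,3);P=P[~np.isnan(P[:,2])]
print('maxz over path', [ (x,P[(abs(P[:,0]-x)<25)&(P[:,1]<-300)][:,2].max().round()) for x in range(100,600,50) if ((abs(P[:,0]-x)<25)&(P[:,1]<-300)).any()])
for x in range(330,560,15):
    q=P[(abs(P[:,0]-x)<8)&(P[:,2]>45)&(P[:,2]<200)&(P[:,1]<-275)]
    print(x, [ (int(y),int(q[abs(q[:,1]-y)<5][:,2].max())) for y in range(-285,-420,-10) if (abs(q[:,1]-y)<5).any()])
L=np.array([521.1,34.9]);S=np.array([519.6,-114.9]);d=(L-S)/np.linalg.norm(L-S);print('M',L-75*d)
p=w[140:235,310:360].reshape(-1,3);q=p[(p[:,2]>70)&(p[:,2]<130)]
for x in range(430,620,12):
    a=q[abs(q[:,0]-x)<6]; 
    if len(a): print('lev',x,a[:,1].min().round(),a[:,1].max().round(),np.median(a[:,2]).round())
px=f['pixels'][205:232,318:350].max(2); m=(px<28); vv,uu=np.nonzero(m); print('dark',len(vv),uu.mean()+318,vv.mean()+205,uu.min()+318,uu.max()+318,vv.min()+205,vv.max()+205)
print(w[214:221:2,333],proj(f,[[465,-184,118]]))
E
```

```text
maxz over path [(100, np.float64(5.0)), (150, np.float64(6.0)), (200, np.float64(61.0)), (250, np.float64(64.0)), (300, np.float64(142.0)), (350, np.float64(179.0)), (400, np.float64(192.0)), (450, np.float64(201.0)), (500, np.float64(206.0)), (550, np.float64(217.0))]
330 [(-325, 97), (-335, 111), (-345, 122), (-355, 125), (-365, 132), (-375, 132), (-385, 135), (-395, 136), (-405, 139), (-415, 138)]
345 [(-335, 110), (-345, 120), (-355, 125), (-365, 128), (-375, 136), (-385, 140), (-395, 139), (-405, 141), (-415, 144)]
360 [(-335, 104), (-345, 118), (-355, 125), (-365, 130), (-375, 135), (-385, 139), (-395, 142), (-405, 147), (-415, 144)]
375 [(-325, 75), (-335, 76), (-345, 117), (-355, 124), (-365, 131), (-375, 134), (-385, 138), (-395, 141), (-405, 147), (-415, 150)]
390 [(-315, 85), (-325, 90), (-335, 93), (-345, 113), (-355, 122), (-365, 131), (-375, 134), (-385, 139), (-395, 142), (-405, 146), (-415, 149)]
405 [(-315, 84), (-325, 95), (-335, 101), (-345, 110), (-355, 121), (-365, 127), (-375, 134), (-385, 140), (-395, 143), (-405, 146), (-415, 152)]
420 [(-325, 94), (-335, 100)
[... 888 characters left out ...]
 [(-395, 150), (-405, 158), (-415, 164)]
M [520.34903631 -40.09624026]
lev 430 -186.0 -180.0 115.0
lev 442 -200.0 -169.0 119.0
lev 454 -201.0 -166.0 117.0
lev 466 -199.0 -168.0 114.0
lev 478 -190.0 -178.0 106.0
lev 490 -191.0 -177.0 103.0
lev 502 -191.0 -178.0 99.0
lev 514 -191.0 -178.0 96.0
lev 526 -192.0 -178.0 93.0
lev 538 -192.0 -179.0 90.0
lev 550 -200.0 -170.0 87.0
lev 562 -204.0 -166.0 87.0
lev 574 -200.0 -170.0 85.0
dark 178 332.14606741573033 217.4494382022472 318 340 210 226
[[ 459.31798672 -182.88792481  118.13319271]
 [ 455.41911332 -183.34336958  117.9726869 ]
 [ 450.72179931 -183.51597409  121.63562384]
 [ 446.94512164 -184.00325831  121.00733757]] [[333.8903437  211.24855436]]
```

```bash
cat >> h.py <<'E'
from scipy.spatial.transform import Rotation as Ro
def tgt(yaw,lean):
    a=np.radians(yaw);t=np.radians(lean)
    y=np.array([np.cos(a),np.sin(a),0]);n=np.array([-y[1],y[0],0])
    z=-(n*np.sin(t)+np.array([0,0,np.cos(t)]))
    return np.column_stack([np.cross(y,z),y,z])
def go(p,R=None,s=None):
    s=s or robot.read_state();R0=s['eef_rot'];R=R0 if R is None else R
    print('lin',(R0.T@(np.array(p)-s['ee_pos'])/1000).round(4).tolist(),'ang',Ro.from_matrix(R0.T@R).as_rotvec(degrees=True).round(1).tolist())
E
python3 - <<'E'
from h import *
go([122.6,-536,320]); go([470,-310,300],tgt(-23,25))
E
```

```text
lin [0.0, -0.0001, -0.0887] ang [0.0, 0.0, 0.0]
lin [0.3891, -0.143, -0.0687] ang [-11.8, -23.1, -53.2]
```

```bash
python3 -m jog '[{"linear":[0,0,-0.06],"angular":[0,0,0],"grip":1},{"linear":[0.02,-0.01,-0.085],"angular":[0,0,0],"grip":0.7},{"linear":[0.389,-0.143,-0.069],"angular":[-11.8,-23.1,-53.2],"grip":0.7},{"linear":[0.389,-0.143,-0.069],"angular":[-11.8,-23.1,-53.2],"grip":0.7},{"linear":[0.389,-0.143,-0.069],"angular":[-11.8,-23.1,-53.2],"grip":0.7},{"linear":[0.389,-0.143,-0.069],"angular":[-11.8,-23.1,-53.2],"grip":0.7},{"linear":[0.389,-0.143,-0.069],"angular":[-11.8,-23.1,-53.2],"grip":0.7},{"linear":[0.389,-0.143,-0.069],"angular":[-11.8,-23.1,-53.2],"grip":0.7},{"linear":[0.389,-0.143,-0.069],"angular":[-11.8,-23.1,-53.2],"grip":0.7},{"linear":[0.389,-0.143,-0.069],"angular":[-11.8,-23.1,-53.2],"grip":0.7},{"linear":[0.389,-0.143,-0.069],"angular":[-11.8,-23.1,-53.2],"grip":0.7},{"linear":[0.389,-0.143,-0.069],"angular":[-11.8,-23.1,-53.2],"grip":0.7},{"linear":[0.389,-0.143,-0.069],"angular":[-11.8,-23.1,-53.2],"grip":0.7}]'
python3 - <<'E'
from h import *
s=robot.read_state();print(s['joint_positions'].round(2))
# TCP so that fingertip mid at cutter centre, z 60 above then 12
n=np.array([np.sin(np.radians(23)),np.cos(np.radians(23)),0])
R=tgt(-23,25);f=grab('top','top2.png');
for z in(100,14):
    go(np.array([465.5,-317,z]),R)
E
```

```text
t: 2.82
ee_pos: [469.1, -310.9, 300.7]
eef_rot: [[0.356, 0.92, -0.165], [0.833, -0.393, -0.389], [-0.423, 0.001, -0.906]]
contact_force: [0.3, 0.3, -0.5]
gripper_width: 0.706
finger_force: 0.0
[-0.51  0.25  0.11  1.38 -0.43  1.45]
lin [0.0782, -0.0011, 0.1849] ang [-0.0, 0.0, -0.1]
lin [0.1145, -0.0011, 0.2628] ang [-0.0, 0.0, -0.1]
```

View pics/top2.png

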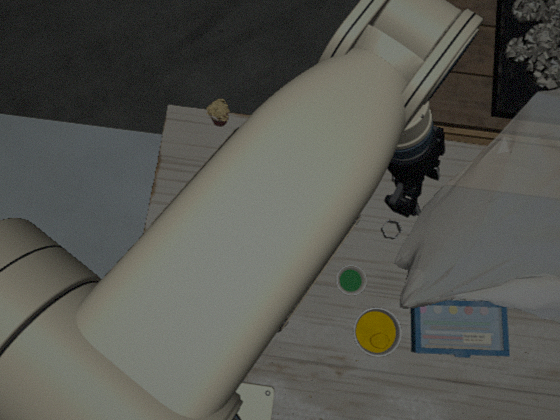

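The tips are above the tin at (390,230), with the sheet clear to the right. I'll measure the real fingertip position from the side camera.

```bash
python3 - <<'E'
from h import *
f=grab('side');w=cloud(f);s=robot.read_state();T=s['ee_pos'];R=s['eef_rot']
u,v=proj(f,T)[0].round().astype(int);print(u,v)
g=f['pixels'][max(v-50,0):v+50,max(u-60,0):u+60];cv2.imwrite('pics/side2.png',cv2.resize(g,None,fx=5,fy=5))
l=(w.reshape(-1,3)-T)@R; l=l[np.all(abs(l)<[40,70,90],axis=1)]
for k in(-1,1):
    a=l[(l[:,1]*k>5)&(l[:,2]>-60)]; 
    print(k,len(a),np.sort(a[:,2])[-8:].round(1),a[a[:,2]>-12].min(0).round(),a[a[:,2]>-12].max(0).round())
E
```

```text
315 140
-1 496 [-4.9 -4.8 -4.7 -4.4 -4.3 -4.3 -4.2 -4.2] [-14. -42. -12.] [  7. -30.  -4.]
1 495 [-4.5 -4.5 -4.4 -4.4 -4.4 -4.3 -4.1 -3.9] [-13.  30. -12.] [ 6. 41. -4.]
```

View pics/side2.png

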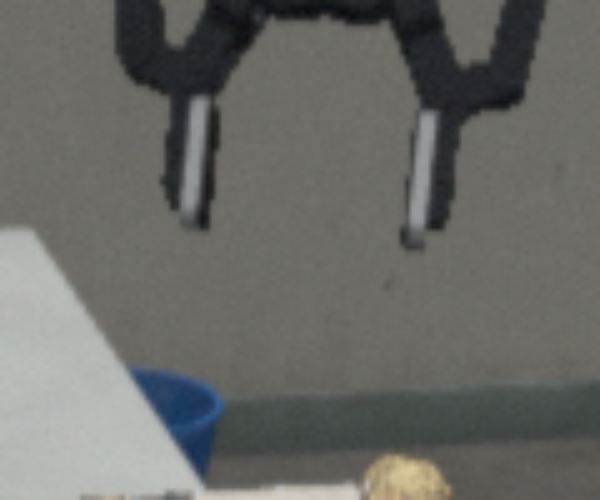

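```bash
python3 -m jog '[{"linear":[0.03,0,0.06],"angular":[0,0,0],"grip":0.7},{"linear":[0.05,0,0.115],"angular":[0,0,0],"grip":0.7},{"linear":[0.075,-0.001,0.17],"angular":[0,0,0],"grip":0.7},{"linear":[0.095,-0.001,0.22],"angular":[0,0,0],"grip":0.7},{"linear":[0.107,-0.001,0.25],"angular":[0,0,0],"grip":0.7},{"linear":[0.1135,-0.001,0.2655],"angular":[0,0,0],"grip":0.7},{"linear":[0.1135,-0.001,0.2655],"angular":[0,0,0],"grip":0.7},{"linear":[0.1135,-0.001,0.2655],"angular":[0,0,0],"grip":0.7}]'
```

```text
t: 3.92
ee_pos: [465.8, -318.6, 12.6]
eef_rot: [[0.355, 0.92, -0.164], [0.834, -0.391, -0.39], [-0.423, 0.001, -0.906]]
contact_force: [0.2, -0.2, 0.7]
gripper_width: 0.697
finger_force: 0.0
```

```bash
python3 -m jog '[{"linear":[0,0,0],"angular":[0,0,0],"grip":0.3},{"linear":[0,0,0],"angular":[0,0,0],"grip":0.3},{"linear":[0,0,0],"angular":[0,0,0],"grip":0.3},{"linear":[0,0,0],"angular":[0,0,0],"grip":0.3},{"linear":[0,0,0],"angular":[0,0,0],"grip":0.3}]' 40; python3 - <<'E'
from h import *
go([465.8,-318.6,212]);go([520.3,-40,120],tgt(-23,25))
E
```

```text
t: 4.55
ee_pos: [465.9, -318.5, 13.0]
eef_rot: [[0.355, 0.92, -0.164], [0.834, -0.391, -0.39], [-0.423, 0.002, -0.906]]
contact_force: [-0.3, 0.5, 6.1]
gripper_width: 0.426
finger_force: 39.4
lin [-0.0843, 0.0003, -0.1802] ang [0.0, 0.0, 0.0]
lin [0.2062, -0.0587, -0.2145] ang [0.1, 0.0, -0.1]
```

```bash
python3 -m jog '[{"linear":[-0.012,0,-0.026],"angular":[0,0,0],"grip":0.3},{"linear":[-0.034,0,-0.072],"angular":[0,0,0],"grip":0.3},{"linear":[-0.057,0,-0.122],"angular":[0,0,0],"grip":0.3},{"linear":[-0.084,0,-0.18],"angular":[0,0,0],"grip":0.3}]'; python3 - <<'E'
from h import *
s=robot.read_state();go([520.3,-40,200],tgt(-23,25))
f=grab('side');w=cloud(f)
u,v=proj(f,s['ee_pos'])[0].round().astype(int);print(u,v)
g=f['pixels'][max(v-50,0):v+50,max(u-60,0):u+60];cv2.imwrite('pics/side3.png',cv2.resize(g,None,fx=5,fy=5))
E
```

```text
t: 5.05
ee_pos: [464.9, -318.0, 211.0]
eef_rot: [[0.355, 0.92, -0.165], [0.834, -0.391, -0.389], [-0.423, 0.0, -0.906]]
contact_force: [1.2, -0.7, -1.0]
gripper_width: 0.424
finger_force: 40.1
lin [0.2562, -0.0578, -0.1073] ang [0.0, -0.0, -0.0]
309 196
```

View pics/side3.png

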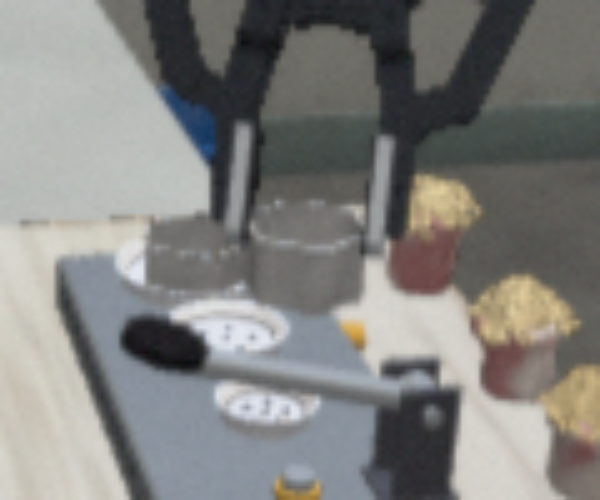

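The tin is held level between the pads, seen at crop (305,255). I'll carry it over the middle seat.

```bash
python3 -m jog '[{"linear":[0.05,-0.012,-0.022],"angular":[0,0,0],"grip":0.3},{"linear":[0.1,-0.024,-0.043],"angular":[0,0,0],"grip":0.3},{"linear":[0.15,-0.035,-0.064],"angular":[0,0,0],"grip":0.3},{"linear":[0.205,-0.046,-0.086],"angular":[0,0,0],"grip":0.3},{"linear":[0.24,-0.054,-0.1],"angular":[0,0,0],"grip":0.3},{"linear":[0.256,-0.058,-0.107],"angular":[0,0,0],"grip":0.3},{"linear":[0.256,-0.058,-0.107],"angular":[0,0,0],"grip":0.3},{"linear":[0.256,-0.058,-0.107],"angular":[0,0,0],"grip":0.3}]'; cat > m.py <<'E'
from h import *
def rel(f):
    w=cloud(f).reshape(-1,3);s=robot.read_state();T=s['ee_pos'];d=w-T
    c=f['pixels'].reshape(-1,3).astype(int)
    y=tgt(-23,25)[:,1]
    m=(np.abs(d@y)<14)&(np.hypot(d[:,0],d[:,1])<30)&(abs(d[:,2])<28)
    q=d[m];print(len(q),'rel min',q.min(0).round(1),'max',q.max(0).round(1));return q
E
python3 - <<'E'
from m import *
f=grab('side');q=rel(f);s=robot.read_state()
h=np.histogram(q[:,2],bins=np.arange(-28,30,3));print(list(zip(h[1],h[0])))
b=q[(q[:,2]>-12)&(q[:,2]<8)]
y=tgt(-23,25)[:,1];n=np.array([-y[1],y[0],0]);print('n extent',(b@n).min(),(b@n).max(), 'y dir',(b@y).min(),(b@y).max())
u,v=proj(f,s['ee_pos'])[0].round().astype(int);print(u,v)
g=f['pixels'][max(v-40,0):v+60,max(u-60,0):u+60];cv2.imwrite('pics/side4.png',cv2.resize(g,None,fx=5,fy=5))
go([520.3,-40,80],tgt(-23,25))
t=grab('top'); print(proj(t,[520.3,-40,47]),t['z_map'][184,265],models.look_for(t,'cutter_middle')[:1])
E
```

```text
t: 6.1
ee_pos: [520.3, -41.4, 197.8]
eef_rot: [[0.355, 0.92, -0.165], [0.834, -0.392, -0.389], [-0.423, 0.0, -0.906]]
contact_force: [-0.1, 0.5, -0.6]
gripper_width: 0.425
finger_force: 40.1
174 rel min [-18.  -22.1 -14.5] max [17.7 21.8  9.6]
[(np.int64(-28), np.int64(0)), (np.int64(-25), np.int64(0)), (np.int64(-22), np.int64(0)), (np.int64(-19), np.int64(0)), (np.int64(-16), np.int64(4)), (np.int64(-13), np.int64(14)), (np.int64(-10), np.int64(13)), (np.int64(-7), np.int64(17)), (np.int64(-4), np.int64(17)), (np.int64(-1), np.int64(30)), (np.int64(2), np.int64(31)), (np.int64(5), np.int64(31)), (np.int64(8), np.int64(17)), (np.int64(11), np.int64(0)), (np.int64(14), np.int64(0)), (np.int64(17), np.int64(0)), (np.int64(20), np.int64(0)), (np.int64(23), np.int64(0)), (np.int64(26), np.int64(0))]
n extent -20.57094739447357 21.3581924333358 y dir -13.192204878141597 13.987675848705756
297 150
lin [0.0511, -0.0006, 0.1062] ang [-0.0, 0.0, -0.1]
[[265.50230677 183.85008412]] 1110.8092 [{'box': [248.6, 149.1, 25.7, 27.0], 'score': 0.72}]
```

View pics/side4.png

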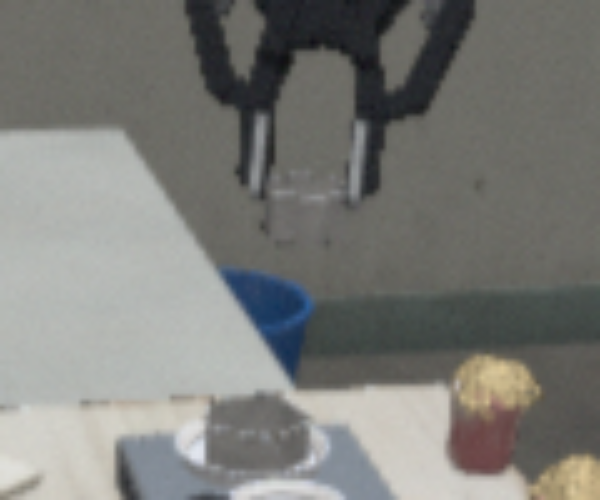

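```bash
python3 -m jog '[{"linear":[0.026,0,0.053],"angular":[0,0,0],"grip":0.3},{"linear":[0.051,-0.0006,0.106],"angular":[0,0,0],"grip":0.3},{"linear":[0.06,-0.0006,0.126],"angular":[0,0,0],"grip":0.3},{"linear":[0.0617,-0.0006,0.1288],"angular":[0,0,0],"grip":0.3},{"linear":[0.0623,-0.0006,0.1302],"angular":[0,0,0],"grip":0.3},{"linear":[0.0623,-0.0006,0.1302],"angular":[0,0,0],"grip":0.3}]'; python3 - <<'E'
from m import *
s=robot.read_state()
f=grab('side');u,v=proj(f,s['ee_pos'])[0].round().astype(int);print(u,v)
g=f['pixels'][max(v-50,0):v+50,max(u-60,0):u+60];cv2.imwrite('pics/side5.png',cv2.resize(g,None,fx=5,fy=5))
E
```

```text
t: 7.0
ee_pos: [521.2, -39.1, 54.5]
eef_rot: [[0.356, 0.92, -0.163], [0.834, -0.391, -0.389], [-0.422, 0.002, -0.907]]
contact_force: [0.5, -0.0, -0.9]
gripper_width: 0.421
finger_force: 40.2
294 207
```

View pics/side5.png

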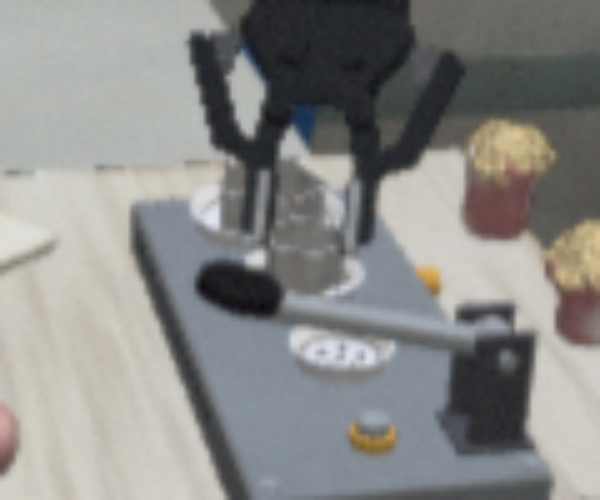

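The tin's base is inside the white rim of the middle seat, at about crop (305,275). I'll lower it the last couple of mm.

```bash
python3 -m jog '[{"linear":[0.0005,0,0.0012],"angular":[0,0,0],"grip":0.3},{"linear":[0.001,0,0.0022],"angular":[0,0,0],"grip":0.3},{"linear":[0.001,0,0.0022],"angular":[0,0,0],"grip":0.3}]'
```

```text
t: 7.42
ee_pos: [520.8, -39.0, 52.0]
eef_rot: [[0.355, 0.92, -0.164], [0.834, -0.391, -0.39], [-0.423, 0.002, -0.906]]
contact_force: [-1.1, 2.2, 9.4]
gripper_width: 0.424
finger_force: 41.0
```

```bash
python3 -m jog '[{"linear":[0,0,0],"angular":[0,0,0],"grip":0.5},{"linear":[0,0,0],"angular":[0,0,0],"grip":0.6},{"linear":[0,0,0],"angular":[0,0,0],"grip":0.65},{"linear":[0,0,0],"angular":[0,0,0],"grip":0.65},{"linear":[-0.013,0,-0.027],"angular":[0,0,0],"grip":0.65},{"linear":[-0.034,0,-0.072],"angular":[0,0,0],"grip":0.65},{"linear":[-0.057,0,-0.122],"angular":[0,0,0],"grip":0.65},{"linear":[-0.062,0,-0.132],"angular":[0,0,0],"grip":0.3}]'; python3 - <<'E'
from m import *
s=robot.read_state()
f=grab('side');w=cloud(f).reshape(-1,3);u,v=proj(f,[520,-40,50])[0].round().astype(int);print(u,v)
g=f['pixels'][v-50:v+50,u-60:u+60];cv2.imwrite('pics/side6.png',cv2.resize(g,None,fx=5,fy=5))
for nm,(X,Y) in dict(M=(520.3,-40),L=(521,35)).items():
    q=w[np.hypot(w[:,0]-X,w[:,1]-Y)<23];q=q[(q[:,2]>49)&(q[:,2]<75)];print(nm,len(q),q.min(0).round(1),q.max(0).round(1))
    t=q[q[:,2]>55]
    for k in(-1,1): print(np.percentile(t[(t[:,1]-Y)*k>4][:,2],[90,98]).round(1),np.percentile(t[(t[:,0]-X)*k>4][:,2],[90,98]).round(1))
R=tgt(-90,0)
go([452,-184,200],R); go([452,-184,200],tgt(-60,0)); print(s['joint_positions'].round(2))
E
```

```text
t: 8.43
ee_pos: [521.4, -39.4, 200.1]
eef_rot: [[0.357, 0.92, -0.16], [0.834, -0.391, -0.389], [-0.421, 0.005, -0.907]]
contact_force: [0.4, 0.3, -1.7]
gripper_width: 0.456
finger_force: 0.0
294 209
M 143 [503.  -59.8  49.3] [539.5 -17.5  62.7]
[61.5 62.1] [61.6 62.2]
[61.5 61.8] [61.3 61.7]
L 7 [503.9  12.5  49.8] [526.3  57.6  60.9]Traceback (most recent call last):
  File "<stdin>", line 8, in <module>
    return _quantile_unchecked(
        a, q, axis, out, overwrite_input, method, keepdims, weights)
    return _ureduce(a,
                    func=_quantile_ureduce_func,
    ...<5 lines>...
                    overwrite_input=overwrite_input,
                    method=method)
    r = func(a, **kwargs)
    result = _quantile(arr,
                       quantiles=q,
    ...<2 lines>...
                       out=out,
                       weights=wgt)
    slices_having_nans = np.isnan(arr[-1, ...])
                                  ~~~^^^^^^^^^
IndexError: index -1 is out of bounds for axis 0 with size 0
```

View pics/side6.png

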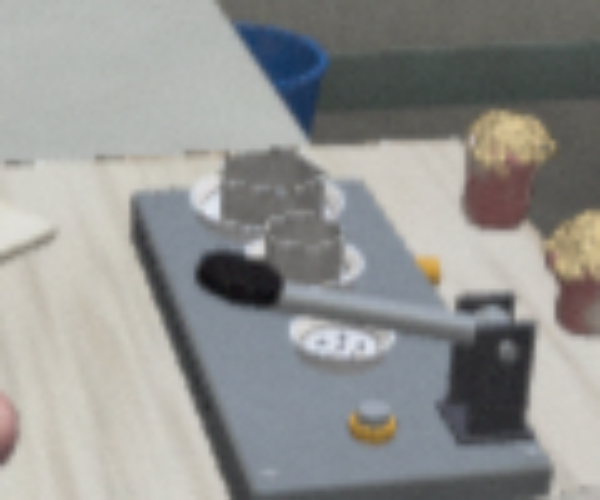

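The tin lies flat in the middle seat, with its top at about 62 mm all round (39 + 23). Next is the lever.

```bash
python3 - <<'E'
from h import *
go([452,-184,190],tgt(-45,0))
E
```

```text
lin [-0.1412, -0.0071, 0.0761] ang [5.0, 24.6, 21.6]
```

```bash
python3 -m jog '[{"linear":[-0.04,0,0.02],"angular":[1,6,5],"grip":0},{"linear":[-0.08,-0.003,0.04],"angular":[3,14,12],"grip":0},{"linear":[-0.12,-0.006,0.06],"angular":[4,20,18],"grip":0},{"linear":[-0.141,-0.007,0.076],"angular":[5,24.6,21.6],"grip":0},{"linear":[-0.141,-0.007,0.076],"angular":[5,24.6,21.6],"grip":0},{"linear":[-0.141,-0.007,0.076],"angular":[5,24.6,21.6],"grip":0}]'; python3 - <<'E'
from h import *
go([452,-184,130],tgt(-45,0))
f=grab('side');w=cloud(f).reshape(-1,3)
# fingertip lowest
T=robot.read_state()['ee_pos']
q=w[np.hypot(w[:,0]-T[0],w[:,1]-T[1])<22];q=q[(q[:,2]>140)&(q[:,2]<230)];print('tip z',np.sort(q[:,2])[:6].round(1))
# pad from side
q=w[np.hypot(w[:,0]-452,w[:,1]+184)<30];q=q[(q[:,2]>95)&(q[:,2]<135)];print('pad',q.min(0).round(),q.max(0).round())
E
```

```text
t: 9.22
ee_pos: [451.0, -183.6, 186.5]
eef_rot: [[0.708, 0.707, -0.005], [0.707, -0.708, 0.001], [-0.003, -0.005, -1.0]]
contact_force: [-0.4, 1.1, 0.4]
gripper_width: -0.003
finger_force: 0.0
lin [0.0006, 0.0013, 0.0565] ang [-0.3, 0.2, -0.0]
tip z [187.1 187.4 187.6 187.6 188.  188.1]
pad [ 435. -204.   99.] [ 482. -170.  122.]
```

```bash
python3 -m jog '[{"linear":[0.0006,0.0013,0.04],"angular":[0,0,0],"grip":0},{"linear":[0.0006,0.0013,0.06],"angular":[0,0,0],"grip":0},{"linear":[0.0006,0.0013,0.068],"angular":[0,0,0],"grip":0},{"linear":[0.0006,0.0013,0.075],"angular":[0,0,0],"grip":0},{"linear":[0.0006,0.0013,0.082],"angular":[0,0,0],"grip":0},{"linear":[0.0006,0.0013,0.088],"angular":[0,0,0],"grip":0},{"linear":[0.0006,0.0013,0.092],"angular":[0,0,0],"grip":0},{"linear":[0.0006,0.0013,0.094],"angular":[0,0,0],"grip":0},{"linear":[0.0006,0.0013,0.094],"angular":[0,0,0],"grip":0}]'; python3 - <<'E'
from h import *
f=grab('side');w=cloud(f).reshape(-1,3)
u,v=proj(f,[500,-120,80])[0].round().astype(int)
g=f['pixels'][v-50:v+50,u-60:u+60];cv2.imwrite('pics/side7.png',cv2.resize(g,None,fx=5,fy=5))
q=w[(abs(w[:,1]+185)<9)&(w[:,2]>65)&(w[:,2]<110)]
for x in range(430,560,12):
    a=q[abs(q[:,0]-x)<6]
    if len(a):print(x,a[:,2].max().round(1),end='; ')
print(robot.read_state()['ee_pos'],robot.read_state()['contact_force'])
E
```

```text
t: 10.4
ee_pos: [452.1, -184.3, 93.4]
eef_rot: [[0.708, 0.707, -0.004], [0.707, -0.708, 0.001], [-0.002, -0.003, -1.0]]
contact_force: [-4.2, 0.8, 4.9]
gripper_width: 0.003
finger_force: 2.5
430 93.2; 442 109.6; 454 101.5; 466 109.1; 478 88.5; 490 87.6; 502 87.0; 514 86.3; 526 86.7; 538 86.0; 550 89.4; [ 452.16568848 -184.27268145   93.50938703] [-3.18256751  1.11586052  5.56303874]
```

View pics/side7.png

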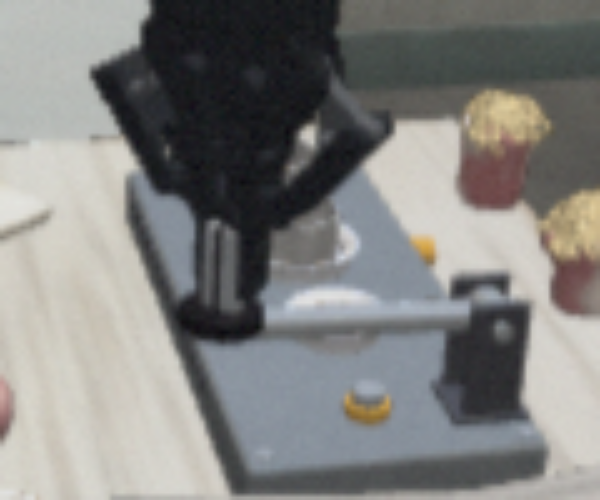

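The tip is on the pad and the lever slopes up by about 0.03 rad. The last 3 mm should bring it level.

```bash
python3 -m jog '[{"linear":[0,0,0.002],"angular":[0,0,0],"grip":0},{"linear":[0,0,0.0035],"angular":[0,0,0],"grip":0},{"linear":[0,0,0.0035],"angular":[0,0,0],"grip":0},{"linear":[0,0,0.0035],"angular":[0,0,0],"grip":0}]'; python3 - <<'E'
from h import *
xs=[]
for i in range(4):
    f=grab('side');w=cloud(f).reshape(-1,3)
    q=w[(abs(w[:,1]+185)<9)&(w[:,2]>65)&(w[:,2]<110)]
    xs.append([q[abs(q[:,0]-x)<6][:,2].max() for x in range(478,546,12)])
m=np.median(xs,0);print(m.round(1),np.polyfit(range(478,546,12),m,1)[0])
q=w[np.hypot(w[:,0]-520.3,w[:,1]+40)<21];q=q[(q[:,2]>49)&(q[:,2]<75)];print('M',q.min(0).round(),q.max(0).round())
s=robot.read_state();print(s['t'],s['ee_pos'],s['contact_force'])
E
```

```text
t: 10.95
ee_pos: [452.2, -184.3, 90.2]
eef_rot: [[0.708, 0.707, -0.004], [0.707, -0.708, 0.0], [-0.002, -0.003, -1.0]]
contact_force: [-4.0, 0.6, 6.0]
gripper_width: 0.001
finger_force: 2.9
[85.6 85.6 85.6 85.3 85.4 85.5] -0.002612185079239797
M [506. -60.  49.] [539. -26.  63.]
11.15 [ 452.19103549 -184.31864107   90.17630008] [-4.16278618  0.01311144  5.21108288]
```

The lever is level: its measured slope is 0.003 rad, the tip is at 90 mm and the push is about 6 N. I'm handing in.

```bash
python3 -c "
from workcell import ticket; print(ticket.sign_off())"
```

```text
the job is handed in; nothing more can be done
None
```

The middle cutter is lying flat in its own seat and let go, and the job was handed in at about 11 s with the air lever held level (tip at 90 mm, about 6 N); I saw no sign that anything else was disturbed, though I took no final look at the small cutter.

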